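Fit the domed stake in the bench holder

TASK

Lift the domed stake out of the rack and set its shank into the slack collet of the bench holder, fully home with its collar resting on the rim. Then swing the crank of the collet nut clockwise (seen from above) until the collet grips the shank firmly, and let go. Leave the other two stakes in the rack and everything else on the bench where it lies.

Things in the scene. Friction and masses are not known exactly. Their poses are not given: they have to be found in the camera images.
- stake_dome: Domed stake. Steel; shank 16 mm dia, 55 mm long (last 7 mm tapers to a 10 mm foot); above it a collar 34 mm dia, 8 mm thick; neck 20 mm dia up to 80 mm; head round, 34 mm dia, straight-sided from 80 to 100 mm above the foot, then a hemispherical dome to 117 mm. 0.4 kg. Starts shank-down in any of the rack's holes, collar on the rack's top. Origin: centre of the foot; z towards the head.
- stake_square: Square stake, stays in the rack. Steel; shank 16 mm dia, 55 mm long (last 7 mm tapers to a 10 mm foot); above it a collar 34 mm dia, 8 mm thick; neck 20 mm dia up to 80 mm; head a flat-topped square block, 32 x 32 mm, from 80 to 108 mm above the foot. Origin: centre of the foot; z towards the head.
- stake_horn: Horn stake, stays in the rack. Steel; shank 16 mm dia, 55 mm long (last 7 mm tapers to a 10 mm foot); above it a collar 34 mm dia, 8 mm thick; neck 20 mm dia up to 80 mm; head round, 28 mm dia at 80 to 90 mm above the foot, then tapering to a 6 mm tip at 133 mm. Origin: centre of the foot; z towards the head.
- rack: Fixed wooden rack block 75 (x) x 250 (y) x 60 (z) mm with three upright 19 mm through holes in a row along its y axis, 85 mm apart, the middle one at its centre. Origin: centre of its underside, on the table. Its position and yaw vary.
- holder: Fixed bench holder: grey cast base 130 x 130 x 14 mm with an upright steel tube, 40 mm outside, 28 mm inside, its rim (the mouth) 90 mm above the table. Three collet jaws sit inside, 4 to 50 mm below the rim; the nut with its crank sits round the tube. Origin: centre of the underside, z along the collet axis. Position and yaw vary.
- collet_mouth (a point): Centre of the holder's mouth, on the collet axis, level with the tube's top rim (90 mm above the table). A stake is fully home when its collar rests on this rim, its shank down the bore (the bore is 60 mm deep).
- stake_dome_collar (a point): Point on the domed stake's axis at the underside of its collar, 55 mm above its foot; z along the shank towards the head.
- nut (a joint): Nut angle (rad) about the upright collet axis; grows clockwise seen from above, which tightens: 2.6 mm per rad at each jaw. At 0 the bore is 22 mm; starts at 0 to 0.35. It turns with 4 N at the crank and stays where left. The jaws meet the 16 mm shank at about 1.15, then it stiffens: 1.4 to 1.55 takes 8 to 15 N, grips firmly, and settles back to about 1.3 when let go.
- nut_handle (a point): Point to hold on the crank's upright wooden handle: a round post 18 mm in diameter, 95 mm out from the collet axis on an arm fixed to the nut. This point is on the post's axis, 120 mm above the table; the post runs from 67 to 140 mm above the table and moves in a level circle round the collet axis as the nut turns.
- jaw0: One of the three brass collet jaws inside the holder's tube, each with a flat inner face 13 mm wide and 46 mm high; driven by the nut. Its origin is on the table, about on the collet axis.
- jaw1: One of the three brass collet jaws inside the holder's tube, each with a flat inner face 13 mm wide and 46 mm high; driven by the nut. Its origin is on the table, about on the collet axis.
- jaw2: One of the three brass collet jaws inside the holder's tube, each with a flat inner face 13 mm wide and 46 mm high; driven by the nut. Its origin is on the table, about on the collet axis.
- thread_spool: Bystander, leave alone: wooden thread spool, 34 mm in diameter, 44 mm high. Origin about the centre of its underside.
- wax_tin: Bystander, leave alone: aluminium wax tin, 76 mm in diameter, 45 mm high. Origin about the centre of its underside.
- mallet: Bystander, leave alone: wooden mallet, 260 mm long, lying. Origin about the centre of its underside.
- scratch_awl: Bystander, leave alone: awl with a wooden handle, 160 mm long, lying. Origin about the centre of its underside.
- harness_ring: Bystander, leave alone: brass ring, 60 mm outside diameter, 7 mm thick, lying flat. Origin about the centre of its underside.
- steel_ring: Bystander, leave alone: steel ring, 48 mm outside diameter, 6 mm thick, lying flat. Origin about the centre of its underside.
- buckle: Bystander, leave alone: steel buckle frame about 68 x 58 mm, 8 mm thick, lying flat. Origin about the centre of its underside.
Mind the look-alikes: they are no part of the job. What is shaped like the stake_dome but turquoise is not meant. There is more than one size of the holder; the one meant has the size given above.

How it is judged:
On the way, in this order (a step that is already met when the one before it is completed fails the run):
1. the domed stake is fully home in the collet while the nut is still slack (z of stake_dome_collar in the frame of collet_mouth below 0.003 m and horizontal distance between stake_dome_collar and collet_mouth below 0.004 m and angle between stake_dome's own z axis and vertical below 0.06 rad and not (contact force between any of jaw0, jaw1, jaw2 and stake_dome above 3 N) and value of joint nut below 0.9 rad), for 0.2 s.
2. the nut is turned and all three jaws grip the shank (z of stake_dome_collar in the frame of collet_mouth below 0.003 m and horizontal distance between stake_dome_collar and collet_mouth below 0.004 m and angle between stake_dome's own z axis and vertical below 0.06 rad and contact force between each of jaw0, jaw1, jaw2 and stake_dome above 6 N), for 0.2 s.
At the end, for the whole second after the job is handed in: The domed stake stands upright (within 0.06 rad) in the holder, its collar within 3 mm of the rim and 4 mm of the collet axis; each of the three jaws presses its shank with more than 6 N; stake and nut are at rest and released (all of step 2 and linear speed of stake_dome below 0.02 m/s and velocity of joint nut between -0.05 and 0.05 rad/s); the robot touches nothing.
It fails at once if another stake is pulled up or moved more than 20 mm (distance of any of stake_square, stake_horn from where it was at the start of the episode above 0.02 m).
It fails at once if a bystander is moved more than 40 mm (distance of any of thread_spool, wax_tin, mallet, scratch_awl, harness_ring, steel_ring, buckle from where it was at the start of the episode above 0.04 m).
It also fails if it takes over 64 s, if anything falls off the work surface, if the arm or the gripper's body presses on something with over 40 N, if the wrist force passes 120 N, or if a joint passes its speed limit or range.

ROBOT

A 6-joint arm with a two-finger parallel gripper is mounted at the origin on the work surface. World frame = base frame: x ahead of the robot, y to its left, z up, the work surface at z = 0. Lengths are in m, angles in rad, forces in N, time in s.
With the tool pointing down it reaches from about 0.35 to 0.85 m from the base axis. Payload 8.1 kg.
Tool frame: the origin (TCP) lies at the very end of the fingers, on their centre line; the grasp point (between the pads) lies 19 mm behind it; z points along the fingers, y is the direction in which the jaws open and shut (so a half turn about z gives the same grasp; the last joint's range is limited). The gripper opens to 93 mm and grips with 3 to 60 N. Pads are 15 mm wide; open, the fingers measure 128 mm over their backs; the gripper's body (75 mm by 188 mm) begins 65 mm behind the grasp point.
Start: joints at [1.094, 0.13, 1.488, -0, 1.523, -0.085], TCP at [0.229, 0.555, 0.219] pointing down, gripper open.
Joint ranges: [-2.96, 2.96], [-0.89, 2.26], [0.02, 2.5], [-1.34, 4.48], [0, 2.73], [-2.66, 2.66]. Speed limits (rad/s): [2.39, 2.39, 2.79, 3.14, 3.14, 3.14].

INTERFACE

Orientations are given as a rotation vector (axis times angle).
In Python, from plant import * gives the robot as it stands.
- The arm moves only by the tool apply_moves, never from a script. Its argument "commands" is one flat list of numbers, 7 for each row, row after row: the shift along the world's x, y, z in cm, then the turn, a rotation vector about the world's x, y, z in rad, then the finger opening in cm, from 0 to 9.3. A call has 1 to 8 rows; each row shifts and turns the pose as measured when the row begins; what a row does not reach is not made up. A row lasts 1/8 s, in which the tool goes at most 62.5 mm and 10.7 degrees, less where a joint would pass 70% of its speed; a pose out of reach is approached as far as the arm can. A call with a gripper value outside its range is refused whole. The fingers move at their own pace and stop on an object; "squeeze" is the grip in N (left out, the last holds). Time passes only in rows, so rows that do not move let the fingers close. It gives the time, the measured TCP pose, the force and the opening at its end, in the units of the state.
- read_state(): the state, without advancing time (a new reading comes with each control period).
- read_camera(name): name is "side" or "top"; returns (picture, depth): 480x640x3 uint8, blue, green, red; 480x640 float32, m along the optical axis (not along the pixel's ray), 0 where there is no reading.
- camera_model(name): a dict with "intrinsics" (3x3 intrinsics, pixels), "R" (3x3) and "t" (3): a world point X has camera coordinates R X + t. Camera axes: x right, y down, z forward; pixel columns grow to the right and rows downward; lengths in m; the calibration is good to about 2 mm. A picture is of the moment at which its call begins. camera_model takes no time and is no camera call.
- close_job(): hands the job in, once; it reports no verdict.
Trained networks look in the newest picture that a camera, given by its name, has taken for a name from the list of things; names that differ only in an ending like _2 or _b are one class to them, and where a whole thing is asked for, a point or a joint stands for the part that bears it (a point fixed in the world has none). Each returns a list of dicts, best first, with "conf" (0 to 1); they miss things now and then, are a little off and sometimes report something else, mostly with a low value. They report only what shows in the picture. A call takes as long as a camera call. They do not tell look-alikes from the thing itself.
- find_in(query, camera): "point" ([x, y, z] in m, in the coordinates of the camera as it stood for that picture, good to about 4 mm: the middle of the surface that is visible of it).
- cut_out(query, camera): "mask" (480x640 bool, what is visible of it).
- spot_point(query, camera): "point" ([x, y, z] in m, in the coordinates of the camera as it stood for that picture, good to about 4 mm: a listed point, or the origin of a listed thing).
The state is a dict: "t": time; "q": joint angles; "dq": joint speeds; "joint_torque": joint torques, N m; "tool_pos": TCP position; "orientation": TCP orientation; "force": force on the tool from outside, world axes, zero at the start; "wrist_torque": the same for the moment, N m; "opening": finger opening in m.
Only numpy, scipy, OpenCV 4.12 (cv2) and the standard library are available. Lean on these libraries where they do the work, as an engineer would, in place of code of your own. Each camera call takes 0.05 s, during which the arm holds its last target. There are 200 camera calls.

## Working session

There is one attempt and no reset: what is moved stays moved. The work goes in short steps, Python scripts to look and compute and a tool call to move; the robot and the scene stay as the last step left them, time stands still between calls to the robot, and variables do not carry over. Pictures are saved under pics/ and viewed, about 8 in all and at most 12, crops included, and the job is handed in when it is done.

Besides the shell and the picture viewer there is one more tool, called after "Call:" as name(argument=value, ...) on one line, values as JSON. apply_moves: Moves the arm, as the interface text tells. Its arguments: {"type":"object","properties":{"commands":{"type":"array"},"squeeze":{"type":"number"}},"required":["commands"]}

```bash
mkdir -p pics; ls
cat > h.py <<'E'
from plant import *
import numpy as np, cv2
def w(cam,p):
    m=camera_model(cam); return np.array(m["R"]).T@(np.array(p)-np.array(m["t"]))
def px(cam,X):
    m=camera_model(cam); c=np.array(m["R"])@np.array(X)+np.array(m["t"]); u=np.array(m["intrinsics"])@c; return np.round(u[:2]/u[2]).astype(int)
def cloud(cam,d):
    m=camera_model(cam); K=np.array(m["intrinsics"]); v,u=np.mgrid[0:480,0:640]
    P=np.stack([(u-K[0,2])/K[0,0]*d,(v-K[1,2])/K[1,1]*d,d],-1)
    return (P-np.array(m["t"]))@np.array(m["R"])
E
python3 - <<'E'
from h import *
ims=[]
for c in("top","side"):
    im,d=read_camera(c); np.save(c+"d.npy",d); cv2.imwrite(f"pics/{c}0.png",im)
    for q in("stake_dome","stake_square","stake_horn","rack","holder","collet_mouth","nut_handle","stake_dome_collar"):
        for r in spot_point(q,c)[:3]:
            X=w(c,r["point"]); print(c,q,round(r["conf"],2),X.round(3),px(c,X))
print(read_state())
E
```

```text
pics
top stake_dome 0.77 [ 0.505 -0.22   0.002] [426 247]
top stake_dome 0.74 [ 0.6   -0.205  0.002] [419 208]
top stake_square 0.71 [ 0.512 -0.306  0.007] [463 245]
top stake_square 0.18 [0.554 0.163 0.088] [259 215]
top stake_horn 0.51 [ 0.504 -0.138  0.001] [391 247]
top rack 0.72 [ 0.505 -0.223 -0.002] [427 248]
top rack 0.38 [0.707 0.249 0.003] [231 159]
top holder 0.67 [ 0.172  0.303 -0.001] [194 388]
top holder 0.62 [ 0.552  0.161 -0.001] [265 224]
top holder 0.48 [ 0.779 -0.146  0.   ] [395 135]
top collet_mouth 0.61 [0.555 0.158 0.086] [261 215]
top collet_mouth 0.58 [0.173 0.302 0.121] [178 396]
top nut_handle 0.77 [0.474 0.111 0.119] [280 250]
top nut_handle 0.63 [0.086 0.211 0.16 ] [216 448]
top stake_dome_collar 0.76 [ 0.602 -0.195  0.052] [419 202]
top stake_dome_collar 0.69 [ 0.509 -0.223  0.059] [432 242]
side stake_dome 0.72 [ 0.6   -0.199 -0.002] [389 330]
side stake_dome 0.66 [ 0.507 -0.226  0.007] [349 342]
side stake_square 0.55 [ 0.513 -0.313  0.003] [359 377]
side stake_horn 0.53 [ 0.501 -0.137  0.006] [340 311]
side stake_horn 0.24 [ 0.751 -0.026  0.002] [434 
[... 491 characters left out ...]
0.223  0.058] [350 325]
{'t': 0.9, 'q': array([ 1.09360000e+00,  1.30399524e-01,  1.48817919e+00,  1.14843944e-05,
        1.52298742e+00, -8.53764101e-02]), 'dq': array([ 1.03009799e-04,  3.08000069e-04, -2.99629099e-04,  2.70658406e-04,
        6.94523562e-04, -7.72506879e-05]), 'joint_torque': array([ 1.67220867e-03, -5.59772515e+01, -4.92048740e+01,  7.68654398e-02,
        2.30964337e-02, -5.67043355e-05]), 'tool_pos': array([0.22909369, 0.554562  , 0.21864694]), 'orientation': array([-6.11539938e-01, -3.08149320e+00, -4.50249697e-05]), 'force': array([-0.34445081, -0.06724114, -0.32987097]), 'wrist_torque': array([-0.00305006, -0.01200206, -0.0270818 ]), 'opening': 0.09273947944953113}
```

View pics/top0.png

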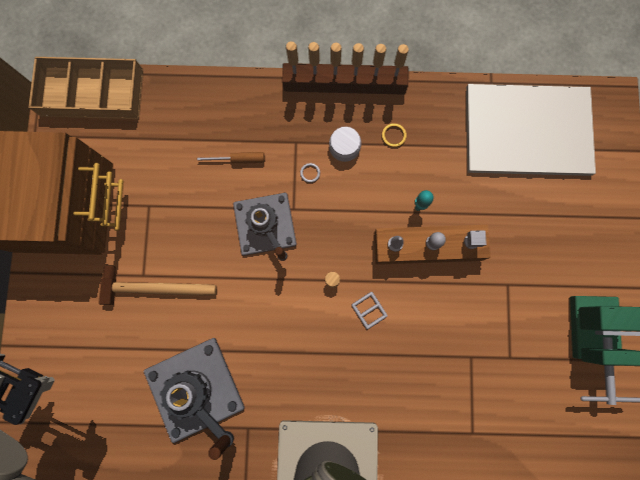

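View pics/side0.png

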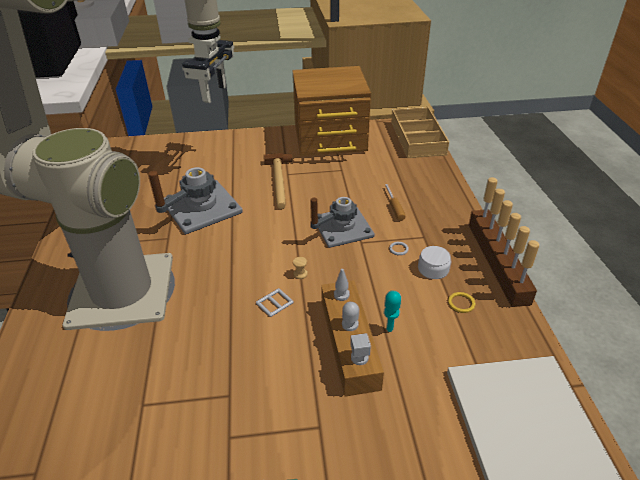

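Run:
```python
from h import *
def circ(p):
    A=np.c_[2*p,np.ones(len(p))]; s=np.linalg.lstsq(A,(p**2).sum(1),rcond=None)[0]; return s[:2].round(4),np.sqrt(s[2]+s[:2]@s[:2]).round(4)
for c in("top","side"):
    d=np.load(c+"d.npy"); P=cloud(c,d)
    def near(x,y,r,z0,z1): 
        m=(d>0)&(np.hypot(P[...,0]-x,P[...,1]-y)<r)&(P[...,2]>z0)&(P[...,2]<z1); return P[m]
    q=near(.507,-.224,.035,.085,.105);print(c,"dome side",len(q),circ(q[:,:2]) if len(q)>5 else q)
    q=near(.507,-.224,.035,.085,.14);print("dome all",q.mean(0).round(4),q[:,2].max(),q[:,:2].min(0).round(3),q[:,:2].max(0).round(3))
    q=q[q[:,2]>.1]
    A=np.c_[2*q,np.ones(len(q))];s=np.linalg.lstsq(A,(q**2).sum(1),rcond=None)[0];print("sphere",s[:3].round(4),np.sqrt(s[3]+s[:3]@s[:3]))
    q=near(.553,.16,.03,.084,.097);print("rim",len(q),q.mean(0).round(4),q[:,:2].min(0).round(3),q[:,:2].max(0).round(3),circ(q[:,:2]))
    q=near(.472,.112,.03,.08,.15);print("post",len(q),q.mean(0).round(4),q[:,2].max().round(3),q[:,:2].min(0).round(3),q[:,:2].max(0).round(3))
    q=q[q[:,2]>.132];print("posttop",len(q),q.mean(0).round(4) if len(q) else 0)
    q=near(.505,-.224,.15,.053,.064);print("racktop",len(q),cv2.minAreaRect((q[:,:2]).astype(np.float32)))
a=cv2.imread("pics/top0.png")[180:290,220:500]; b=cv2.imread("pics/side0.png")[180:400,300:440]
cv2.imwrite("pics/crop.png",np.hstack([cv2.resize(a,(560,220)),cv2.resize(b,(140,220))]))
cv2.imwrite("pics/crop.png",cv2.resize(b,None,fx=2.7,fy=2.7,interpolation=cv2.INTER_CUBIC))
```

```text
top dome side 34 (array([ 0.5075, -0.2227]), np.float64(0.0166))
dome all [ 0.505  -0.2193  0.1134] 0.1255616775284849 [ 0.491 -0.237] [ 0.523 -0.206]
sphere [ 0.5074 -0.2224  0.1069] 0.015813420958841414
rim 155 [0.5506 0.1612 0.0895] [0.532 0.142] [0.57  0.181] (array([0.5507, 0.1608]), np.float64(0.0167))
post 94 [0.4681 0.1102 0.1276] 0.145 [0.461 0.103] [0.478 0.12 ]
posttop 62 [0.4696 0.1114 0.1392]
racktop 2940 ((0.5410235524177551, -0.2214091271162033), (0.14288738369941711, 0.2514498829841614), 3.3263192176818848)
side dome side 106 (array([ 0.5073, -0.2257]), np.float64(0.0156))
dome all [ 0.506  -0.2333  0.109 ] 0.12514484745188031 [ 0.491 -0.243] [ 0.524 -0.215]
sphere [ 0.5074 -0.2257  0.1075] 0.01581794904740787
rim 105 [0.5517 0.1572 0.0894] [0.533 0.139] [0.57  0.178] (array([0.5517, 0.1581]), np.float64(0.0169))
post 163 [0.4701 0.1048 0.1148] 0.143 [0.462 0.097] [0.479 0.12 ]
posttop 44 [0.4703 0.1069 0.1386]
racktop 2445 ((0.5439797043800354, -0.22274471819400787), (0.14905905723571777, 0.255044549703598), 3.424217939376831)
```

View pics/crop.png

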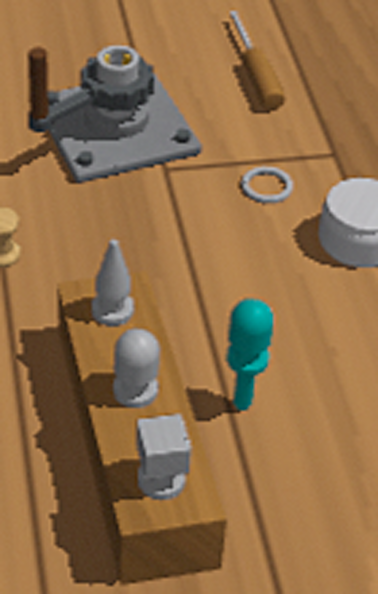

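Call:
apply_moves(commands=[2,-5.6,0,0,0,-0.085,7,2,-5.6,0,0,0,-0.085,7,2,-5.6,0,0,0,-0.085,7,2,-5.6,0,0,0,-0.085,7,2,-5.6,0,0,0,-0.085,7,2,-5.6,0,0,0,-0.085,7,2,-5.6,0,0,0,-0.085,7,2,-5.6,0,0,0,-0.085,7], squeeze=40)

```text
t: 1.9
tool_pos: [0.3904, 0.0963, 0.2182]
orientation: [1.621, 2.687, 0.004]
force: [1.1, 0.6, 0.8]
opening: 0.0703
```

Call:
apply_moves(commands=[2,-5.6,0,0,0,-0.085,7,2,-5.6,0,0,0,-0.085,7,2,-5.6,0,0,0,-0.085,7,2,-5.6,0,0,0,-0.085,7,2,-5.6,0,0,0,-0.085,7,2,-5.6,0,0,0,-0.085,7])

```text
t: 2.65
tool_pos: [0.5133, -0.2525, 0.2206]
orientation: [2.262, 2.165, 0.007]
force: [0.8, 0.4, -0.3]
opening: 0.0701
```

Call:
apply_moves(commands=[-0.6,2.85,0,0,0,0.08,7,0,0,0,0,0,0,7])

```text
t: 2.9
tool_pos: [0.5066, -0.2283, 0.2162]
orientation: [2.185, 2.252, 0.004]
force: [-0.6, 0.1, -0.3]
opening: 0.0698
```

Run:
```python
from h import *
a=read_camera("top")[0]; b=read_camera("side")[0]
s=read_state(); print(s["tool_pos"],s["orientation"])
cv2.imwrite("pics/pre.png",np.hstack([cv2.resize(a[150:310,330:530],(400,320)),cv2.resize(b[200:400,250:450],(320,320))]))
```

```text
[ 0.50658096 -0.22884823  0.21647195] [2.18497145 2.25014013 0.00317072]
```

View pics/pre.png

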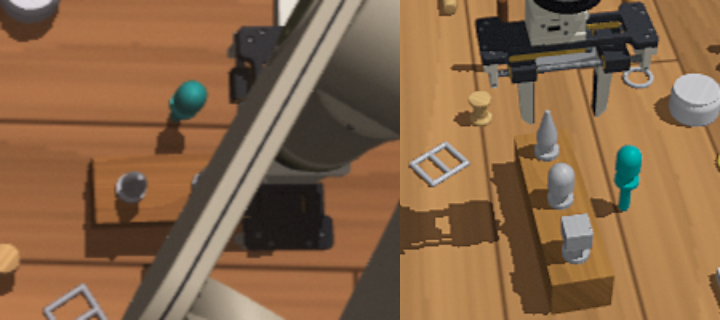

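The picture shows the open gripper above the rack: horn at (131,186) in the left half, grey dome at (562,180) in the right half. The jaws straddle the dome across the row, and turquoise (628,160) is clear.

Call:
apply_moves(commands=[0.1,0.45,-4,0,0,0,6,0,0,-4,0,0,0,6,0,0,-3.5,0,0,0,6,0,0,-2.5,0,0,0,6,0,0,0,0,0,0,6])

```text
t: 3.62
tool_pos: [0.5095, -0.2249, 0.0778]
orientation: [2.179, 2.242, 0.006]
force: [-0.5, 0.6, 1.0]
opening: 0.0602
```

Call:
apply_moves(commands=[-0.2,0.05,-0.2,0.005,0,0,6,0,0,0,0,0,0,2.5,0,0,0,0,0,0,2.5,0,0,0,0,0,0,2.5,0,0,0,0,0,0,2.5])

```text
t: 4.25
tool_pos: [0.5098, -0.226, 0.0811]
orientation: [2.177, 2.239, 0.014]
force: [-0.1, 0.5, -4.2]
opening: 0.033
```

Call:
apply_moves(commands=[0,0,2,0,0,0,2.5,0,0,3,0,0,0,2.5,0,0,4,0,0,0,2.5,0,0,4,0,0,0,2.5,0,0,3,0,0,0,2.5,0,0,2,0,0,0,2.5,0,0,0,0,0,0,2.5])

```text
t: 5.12
tool_pos: [0.5063, -0.2235, 0.26]
orientation: [2.183, 2.246, 0.011]
force: [0.5, 0.7, -4.4]
opening: 0.033
```

Run:
```python
from h import *
b,d=read_camera("side"); s=read_state(); print(s["tool_pos"],s["orientation"],s["force"],s["opening"])
r=cut_out("stake_dome","side"); P=cloud("side",d)
for x in r[:3]:
    q=P[x["mask"]&(d>0)]; print(x["conf"],q.mean(0).round(3),q[:,2].min(),q[:,2].max())
cv2.imwrite("pics/lift.png",cv2.resize(b[150:390,230:470],(600,600)))
```

```text
[ 0.50577361 -0.22315948  0.25857764] [2.18465424 2.24724699 0.01048488] [ 0.22745984 -0.56653994 -5.32581567] 0.033092664430437714
0.58 [ 0.597 -0.209  0.079] -0.0011810515101374043 0.12081114687934483
```

View pics/lift.png

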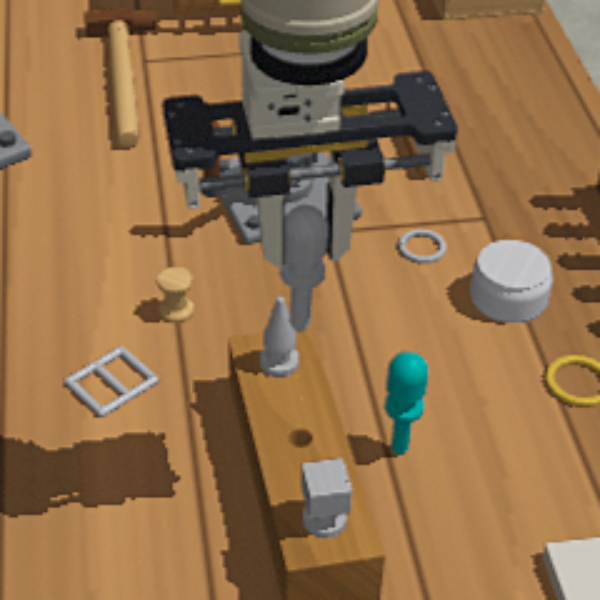

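Call:
apply_moves(commands=[0.6,4,0,0,0,0,2.5,0.6,5.5,-0.2,0,0,0,2.5,0.6,5.5,-0.3,0,0,0,2.5,0.6,5.5,-0.3,0,0,0,2.5,0.6,5.5,-0.3,0,0,0,2.5,0.6,5.5,-0.3,0,0,0,2.5,0.5,4,-0.3,0,0,0,2.5,0.3,2,-0.3,0,0,0,2.5])

```text
t: 6.22
tool_pos: [0.541, 0.1625, 0.2187]
orientation: [-2.187, -2.238, 0.014]
force: [0.5, -1.0, -3.7]
opening: 0.0335
```

Call:
apply_moves(commands=[0,0,0,0,0,0,2.5,0,0,0,0,0,0,2.5])

```text
t: 6.48
tool_pos: [0.5388, 0.1633, 0.2146]
orientation: [-2.181, -2.239, 0.022]
force: [0.1, 0.5, -4.1]
opening: 0.0329
```

Call:
apply_moves(commands=[1.2,-0.35,0.2,0.01,-0.01,0,2.5,0,0,0.1,0,0,0,2.5])

```text
t: 6.72
tool_pos: [0.5515, 0.1577, 0.2171]
orientation: [-2.183, -2.237, 0.0]
force: [0.4, 0.1, -4.5]
opening: 0.0331
```

```bash
cat >> h.py <<'E'
from scipy.spatial.transform import Rotation as Ro
def st():
    s=read_state(); R=Ro.from_rotvec(s["orientation"]).as_matrix(); z=R[:,2]
    print("pos",s["tool_pos"].round(4),"levelrot",np.cross(z,[0,0,-1]).round(4),"yaw_y",np.arctan2(R[1,1],R[0,1]).round(3),"F",s["force"].round(1),"open",s["opening"].round(4),"t",s["t"])
    return s
E
python3 - <<'E'
from h import *
for c in("side","top"):
    b,d=read_camera(c); P=cloud(c,d); s=st(); T=s["tool_pos"]
    m=(d>0)&(np.hypot(P[...,0]-T[0],P[...,1]-T[1])<.03)&(P[...,2]>.1)&(P[...,2]<T[2]+.02)
    q=P[m]; print(c,len(q))
    for z0 in np.arange(.11,.23,.01):
        k=q[(q[:,2]>=z0)&(q[:,2]<z0+.01)]
        if len(k)>3: print(z0.round(2),len(k),k.mean(0).round(4),k[:,:2].min(0).round(4),k[:,:2].max(0).round(4))
    if c=="side": u,v=px(c,T-[0,0,.05]); cv2.imwrite("pics/over.png",cv2.resize(b[v-100:v+100,u-100:u+100],(600,600),interpolation=cv2.INTER_CUBIC))
    for r in spot_point("stake_dome",c)[:3]: print(r["conf"],w(c,r["point"]).round(4))
E
```

```text
Traceback (most recent call last):
  File "h.py", line 14, in st
    print("pos",s["tool_pos"].round(4),"levelrot",np.cross(z,[0,0,-1]).round(4),"yaw_y",np.arctan2(R[1,1],R[0,1]).round(3),"F",s["force"].round(1),"open",s["opening"].round(4),"t",s["t"])
                                                                                                                                                          ^^^^^^^^^^^^^^^^^^
AttributeError: 'float' object has no attribute 'round'
```

```bash
sed -i 's/s\["opening"\].round(4)/round(s["opening"],4)/' h.py
cat > look.py <<'E'
from h import *
for c in("side","top"):
    b,d=read_camera(c); P=cloud(c,d); s=st(); T=s["tool_pos"]
    m=(d>0)&(np.hypot(P[...,0]-T[0],P[...,1]-T[1])<.03)&(P[...,2]>.1)&(P[...,2]<T[2]+.02)
    q=P[m]; print(c,len(q))
    for z0 in np.arange(.11,.23,.01):
        k=q[(q[:,2]>=z0)&(q[:,2]<z0+.01)]
        if len(k)>3: print(z0.round(2),len(k),k.mean(0).round(4),k[:,:2].min(0).round(4),k[:,:2].max(0).round(4))
    if c=="side": u,v=px(c,T-[0,0,.05]); cv2.imwrite("pics/over.png",cv2.resize(b[v-100:v+100,u-100:u+100],(600,600),interpolation=cv2.INTER_CUBIC))
    for r in spot_point("stake_dome",c)[:3]: print(r["conf"],w(c,r["point"]).round(4))
E
python3 look.py
```

```text
pos [0.551  0.1582 0.2172] levelrot [-0.0108 -0.0118 -0.    ] yaw_y 0.025 F [-0.5  0.  -4.4] open 0.0332 t 6.825
side 333
0.14 8 [0.5458 0.1553 0.1478] [0.5414 0.1525] [0.5528 0.1617]
0.15 20 [0.5475 0.155  0.1551] [0.5408 0.1501] [0.5561 0.1599]
0.16 22 [0.5478 0.154  0.1649] [0.5411 0.1495] [0.5554 0.1628]
0.17 20 [0.5486 0.1538 0.1746] [0.5424 0.1503] [0.5557 0.1587]
0.18 21 [0.5487 0.1527 0.1848] [0.542  0.1485] [0.5552 0.1571]
0.19 11 [0.5508 0.1486 0.1963] [0.5346 0.1433] [0.5639 0.155 ]
0.2 77 [0.5482 0.1509 0.2047] [0.5326 0.1404] [0.5656 0.1745]
0.21 24 [0.5481 0.1502 0.2148] [0.5292 0.1467] [0.57   0.1564]
0.22 73 [0.5524 0.147  0.2259] [0.524  0.1374] [0.5779 0.1572]
0.71 [0.5501 0.1623 0.1474]
0.57 [ 0.5978 -0.1991 -0.0006]
pos [0.5507 0.1587 0.2171] levelrot [-0.0108 -0.012  -0.    ] yaw_y 0.025 F [-0.   0.1 -4.2] open 0.0329 t 6.925
top 0
0.73 [ 6.001e-01 -2.028e-01  3.000e-04]
```

View pics/over.png

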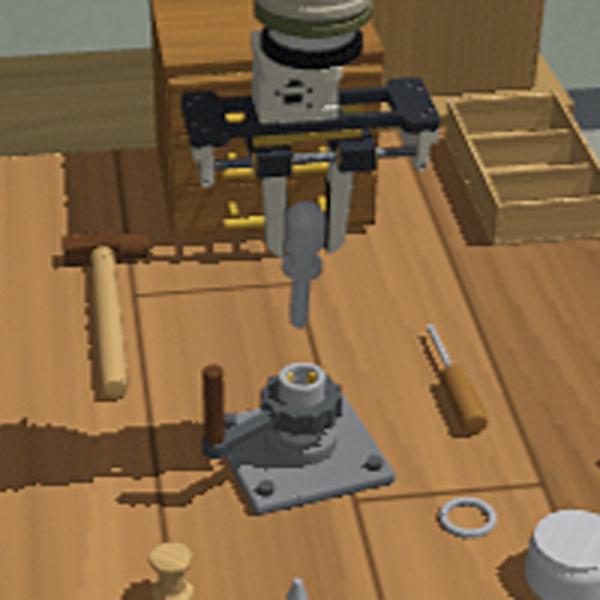

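Call:
apply_moves(commands=[0.3,0.25,0.1,-0.04,-0.005,0,2.5,0,0,-2,0,0,0,2.5,0,0,-1.5,0,0,0,2.5,0,0,0,0,0,0,2.5])

```text
t: 7.48
tool_pos: [0.5525, 0.1611, 0.1794]
orientation: [2.183, 2.24, -0.042]
force: [0.1, -0.6, -4.9]
opening: 0.0333
```

```bash
python3 look.py | grep -v "^0.0"
```

```text
pos [0.5529 0.1611 0.1802] levelrot [ 0.0289 -0.0082  0.    ] yaw_y 0.025 F [-0.3  0.2 -4.3] open 0.0333 t 7.525
side 319
0.11 17 [0.5491 0.1557 0.1157] [0.5435 0.1525] [0.5562 0.1597]
0.12 18 [0.5501 0.1548 0.125 ] [0.5432 0.1485] [0.557  0.1618]
0.13 21 [0.5491 0.1549 0.1347] [0.5431 0.1505] [0.5556 0.1589]
0.14 21 [0.5491 0.156  0.1448] [0.5434 0.1527] [0.5559 0.1607]
0.15 10 [0.5509 0.1532 0.1547] [0.5435 0.1477] [0.5653 0.159 ]
0.16 69 [0.55   0.1541 0.1662] [0.5354 0.1436] [0.5666 0.1723]
0.17 29 [0.5511 0.1539 0.1747] [0.5429 0.1488] [0.5605 0.1615]
0.18 51 [0.5525 0.1506 0.1866] [0.5254 0.1417] [0.579  0.1576]
0.19 76 [0.5529 0.151  0.1945] [0.5249 0.1413] [0.5818 0.1579]
0.71 [ 5.992e-01 -1.987e-01 -5.000e-04]
0.67 [0.5506 0.1599 0.1075]
pos [0.554  0.1613 0.182 ] levelrot [ 0.0285 -0.0053  0.    ] yaw_y 0.025 F [-0.3 -0.  -4. ] open 0.0328 t 7.625
top 0
0.59 [ 5.983e-01 -2.038e-01 -5.000e-04]
```

View pics/over.png

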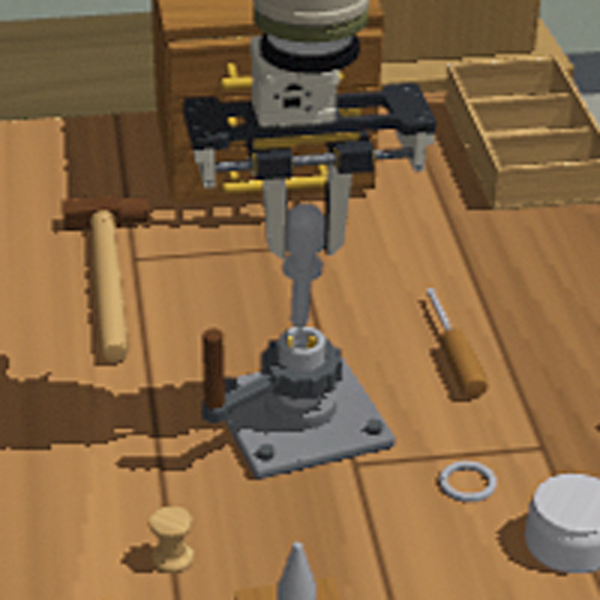

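Call:
apply_moves(commands=[0.1,0,-1,0,0,0,2.5,0,0,-1,0,0,0,2.5,0,0,-0.8,0,0,0,2.5,0,0,0.1,0,0,0,2.5])

```text
t: 8.18
tool_pos: [0.5557, 0.1613, 0.1541]
orientation: [2.181, 2.237, -0.035]
force: [0.8, -0.9, -4.3]
opening: 0.0327
```

Call:
apply_moves(commands=[-0.1,0,-0.8,0,0,0,2.5,0,0,-0.8,0,0,0,2.5,0,0,0,0,0,0,2.5])

```text
t: 8.55
tool_pos: [0.5547, 0.1614, 0.1372]
orientation: [2.181, 2.237, -0.035]
force: [-0.2, -0.1, -5.0]
opening: 0.0333
```

No contact; the shank is in the bore. Continuing down.

Call:
apply_moves(commands=[0,0,-0.8,0,0,0,2.5,0,0,-0.8,0,0,0,2.5,0,0,-0.5,0,0,0,2.5,0,0,0,0,0,0,2.5])

```text
t: 9.05
tool_pos: [0.5547, 0.1614, 0.1147]
orientation: [2.181, 2.237, -0.035]
force: [-0.1, -0.1, -5.0]
opening: 0.0333
```

Call:
apply_moves(commands=[0,0,-0.3,0,0,0,2.5,0,0,-0.3,0,0,0,2.5,0,0,0,0,0,0,2.5])

```text
t: 9.43
tool_pos: [0.5552, 0.1614, 0.1118]
orientation: [2.18, 2.236, -0.033]
force: [-0.6, -0.6, -5.0]
opening: 0.0332
```

Call:
apply_moves(commands=[-0.05,0,-0.3,0,0,0,2.5,0,0,-0.2,0,0,0,2.5,0,0,0,0,0,0,2.5])

```text
t: 9.8
tool_pos: [0.5552, 0.1612, 0.1116]
orientation: [2.179, 2.235, -0.032]
force: [-1.4, -0.2, -4.4]
opening: 0.0331
```

Call:
apply_moves(commands=[-0.05,0,-0.5,0,0,0,2.5,0,0,-0.5,0,0,0,2.5])

```text
t: 10.05
tool_pos: [0.5557, 0.161, 0.111]
orientation: [2.178, 2.233, -0.029]
force: [-27.1, -5.8, 43.2]
opening: 0.0333
```

```bash
cat > look2.py <<'E'
from h import *
b,d=read_camera("side"); s=st(); P=cloud("side",d)
m=(d>0)&(np.hypot(P[...,0]-.5515,P[...,1]-.1585)<.03)&(P[...,2]>.07)
q=P[m]
for z0 in np.arange(.08,.16,.005):
    k=q[(q[:,2]>=z0)&(q[:,2]<z0+.005)]
    if len(k)>3: print(z0.round(3),len(k),k[:,:2].min(0).round(4),k[:,:2].max(0).round(4))
u,v=px("side",[.55,.16,.1]); cv2.imwrite("pics/in.png",cv2.resize(b[v-60:v+50,u-60:u+60],(600,550),interpolation=cv2.INTER_CUBIC))
for q in("stake_dome","stake_dome_collar"):
  for r in spot_point(q,"side")[:3]: print(r["conf"],w("side",r["point"]).round(4))
E
python3 look2.py
```

```text
pos [0.5556 0.1611 0.111 ] levelrot [0.029  0.0027 0.    ] yaw_y 0.025 F [-24.3  -5.3  38.1] open 0.0333 t 10.1
0.08 24 [0.5331 0.1364] [0.5695 0.1644]
0.085 36 [0.5339 0.135 ] [0.5696 0.1675]
0.09 38 [0.5328 0.1364] [0.5695 0.1728]
0.095 40 [0.5381 0.1441] [0.5708 0.1747]
0.1 25 [0.5386 0.14  ] [0.5693 0.1684]
0.105 15 [0.5462 0.1503] [0.5647 0.1599]
0.11 6 [0.5349 0.1491] [0.5766 0.1552]
0.115 22 [0.5297 0.1448] [0.5789 0.1637]
0.12 35 [0.525  0.1433] [0.5779 0.1615]
0.125 47 [0.5244 0.1435] [0.5808 0.166 ]
0.13 32 [0.5246 0.1431] [0.5808 0.1674]
0.135 43 [0.5237 0.1429] [0.5808 0.1613]
0.14 48 [0.5234 0.1438] [0.5809 0.1685]
0.145 47 [0.5234 0.1453] [0.5806 0.1651]
0.15 57 [0.523  0.1454] [0.5799 0.1697]
0.155 16 [0.5251 0.1498] [0.5803 0.1674]
0.93 [ 0.6016 -0.1995 -0.0025]
0.89 [ 0.6019 -0.1992  0.0551]
```

View pics/in.png

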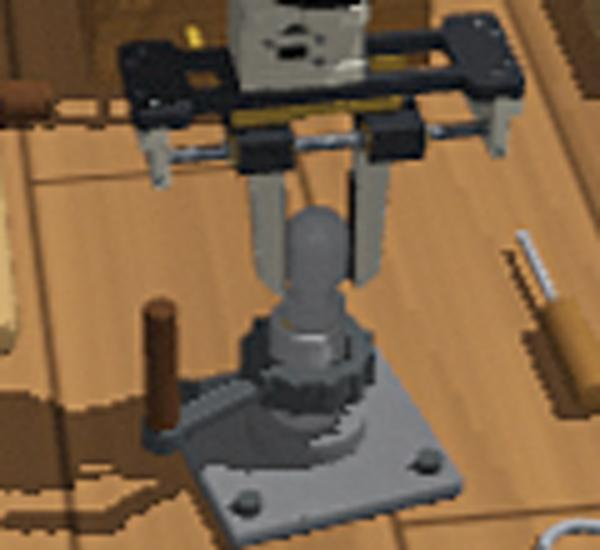

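Call:
apply_moves(commands=[-0.3,0,0.3,0,0,0,2.5,0,0,0,0,0,0,2.5,0,0,0,0,0,0,2.5])

```text
t: 10.58
tool_pos: [0.5534, 0.1613, 0.1143]
orientation: [2.177, 2.232, -0.026]
force: [-0.2, -0.1, -5.0]
opening: 0.0333
```

Call:
apply_moves(commands=[-0.12,0,-0.1,0,0,0,2.5,0,0,-0.2,0,0,0,2.5,0,0,0,0,0,0,2.5])

```text
t: 10.95
tool_pos: [0.5519, 0.161, 0.1114]
orientation: [2.177, 2.233, -0.028]
force: [-2.5, -0.4, 0.2]
opening: 0.0335
```

Just touching the rim, little side force. Release and look.

Call:
apply_moves(commands=[0,0,0,0,0,0,4,0,0,0,0,0,0,6,0,0,0.1,0,0,0,6,0,0,3,0,0,0,6,0,0,4,0,0,0,6,0,0,4,0,0,0,6])

```text
t: 11.7
tool_pos: [0.55, 0.1605, 0.2211]
orientation: [2.179, 2.235, -0.036]
force: [0.9, -0.4, 0.6]
opening: 0.06
```

```bash
python3 look2.py
```

```text
pos [0.5526 0.1611 0.2281] levelrot [0.0285 0.0069 0.    ] yaw_y 0.025 F [0.4 0.1 4.9] open 0.0599 t 11.75
0.08 24 [0.5332 0.1402] [0.5693 0.1543]
0.085 25 [0.5334 0.1363] [0.5708 0.1632]
0.09 40 [0.5336 0.136 ] [0.5694 0.1635]
0.095 35 [0.5343 0.1419] [0.5675 0.1711]
0.1 36 [0.5336 0.1414] [0.5665 0.173 ]
0.105 11 [0.5413 0.15  ] [0.5593 0.158 ]
0.11 5 [0.5361 0.1518] [0.5533 0.1584]
0.115 15 [0.5344 0.1454] [0.5665 0.1664]
0.12 19 [0.5343 0.1429] [0.5662 0.1637]
0.125 25 [0.5343 0.1414] [0.5658 0.1637]
0.13 19 [0.534  0.1417] [0.5658 0.1618]
0.135 25 [0.5336 0.1439] [0.5661 0.1635]
0.14 32 [0.5357 0.1416] [0.5661 0.1639]
0.145 34 [0.5383 0.1378] [0.5635 0.1736]
0.15 28 [0.5409 0.1464] [0.5612 0.1702]
0.66 [ 0.4998 -0.137   0.0058]
0.62 [ 0.6005 -0.1992 -0.0018]
0.94 [ 0.6008 -0.1989  0.0557]
0.82 [0.5533 0.1622 0.0879]
0.67 [0.3948 0.3926 0.0004]
```

View pics/in.png

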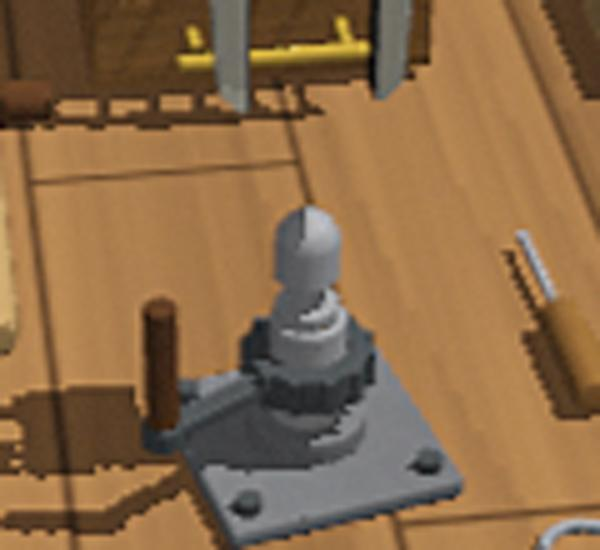

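Call:
apply_moves(commands=[-1,-0.6,0,0.028,0.007,0,6,-1,-0.6,0,0,0,0.18,6,-1,-0.6,0,0,0,0.18,6,-1,-0.6,0,0,0,0.18,6,-1,-0.6,0,0,0,0.18,6,-1,-0.6,0,0,0,0.18,6,-1,-0.6,0,0,0,0.18,6,-1,-0.6,0,0,0,0.18,6])

```text
t: 12.85
tool_pos: [0.4601, 0.1079, 0.2101]
orientation: [-0.385, -3.099, 0.018]
force: [0.5, 0.2, 0.3]
opening: 0.0597
```

Call:
apply_moves(commands=[0,0,0,0,0,0.18,6,0,0,0,0,0,0.18,6,0,0,0,0,0,0.18,6,0,0,0,0,0,0.18,6,0,0,0,0,0,0,6])

```text
t: 13.48
tool_pos: [0.4527, 0.105, 0.2017]
orientation: [0.761, -3.021, 0.022]
force: [0.5, 0.2, -0.3]
opening: 0.0598
```

```bash
python3 -c "
from h import *
st()"
```

```text
pos [0.4527 0.105  0.2017] levelrot [ 0.0199 -0.0222  0.    ] yaw_y 2.065 F [ 0.5  0.2 -0.3] open 0.0598 t 13.475
```

Call:
apply_moves(commands=[1.8,0.55,0,0.02,-0.022,0.05,6,0,0,0,0,0,0,6])

```text
t: 13.72
tool_pos: [0.4693, 0.11, 0.1998]
orientation: [0.83, -3.027, -0.002]
force: [-0.5, -0.4, -0.2]
opening: 0.0602
```

```bash
python3 -c "
from h import *
st()"
```

```text
pos [0.4693 0.11   0.1998] levelrot [-0.0006 -0.0028 -0.    ] yaw_y 2.106 F [-0.5 -0.4 -0.2] open 0.0602 t 13.725
```

Call:
apply_moves(commands=[0.1,0.05,-3,0,0,0,6,0,0,-3,0,0,0,6,0,0,-2.5,0,0,0,6,0,0,-0.8,0,0,0,6,0,0,0,0,0,0,6])

```text
t: 14.35
tool_pos: [0.4668, 0.1092, 0.1035]
orientation: [0.8, -3.03, -0.003]
force: [0.3, -0.2, 0.0]
opening: 0.0601
```

Call:
apply_moves(commands=[0,0,0,0,0,0,1,0,0,0,0,0,0,1,0,0,0,0,0,0,1,0,0,0,0,0,0,1,0,0,0,0,0,0,1], squeeze=25)

```text
t: 14.98
tool_pos: [0.4687, 0.1096, 0.1069]
orientation: [0.799, -3.035, -0.003]
force: [-1.0, 0.6, -1.5]
opening: 0.0174
```

```bash
python3 -c "
from h import *
st()"
```

```text
pos [0.4687 0.1096 0.1069] levelrot [-0.0009 -0.0033 -0.    ] yaw_y 2.085 F [-1.   0.6 -1.5] open 0.0174 t 14.975
```

```bash
cat > crank.py <<'E'
from h import *
import sys
s=st(); C=np.array([.551,.1595]); p=s["tool_pos"][:2]-C; a=np.arctan2(p[1],p[0])%(2*np.pi); print("r",np.hypot(*p).round(4),"ang",a.round(3),"yaw-should",(a-np.pi/2).round(3))
n,da=int(sys.argv[1]),float(sys.argv[2]); prev=p
for i in range(1,n+1):
    q=.095*np.array([np.cos(a-da*i),np.sin(a-da*i)]); print(((q-prev)*100).round(2)); prev=q
t=np.array([np.sin(a),-np.cos(a)]); print("tangential F (resist<0)",s["force"][:2]@t)
E
python3 crank.py 7 .12
```

```text
pos [0.4687 0.1096 0.1069] levelrot [-0.0009 -0.0033 -0.    ] yaw_y 2.085 F [-1.   0.6 -1.5] open 0.0174 t 14.975
r 0.0962 ang 3.686 yaw-should 2.116
[-0.43  1.07]
[-0.41  1.06]
[-0.28  1.11]
[-0.14  1.13]
[-0.01  1.14]
[0.13 1.13]
[0.27 1.11]
tangential F (resist<0) 1.0440585598706247
```

Call:
apply_moves(commands=[-0.5,1.05,0,0,0,-0.11,1,-0.4,1.05,0,0,0,-0.12,1,-0.3,1.1,0,0,0,-0.12,1,-0.15,1.15,0,0,0,-0.12,1])

```text
t: 15.48
tool_pos: [0.4546, 0.1511, 0.1069]
orientation: [0.046, -3.137, 0.003]
force: [0.5, -2.7, -0.8]
opening: 0.0172
```

```bash
python3 crank.py 5 .12
```

```text
pos [0.4546 0.1511 0.1069] levelrot [ 0.0021 -0.0047  0.    ] yaw_y 1.6 F [ 0.5 -2.7 -0.8] open 0.0172 t 15.475
r 0.0968 ang 3.228 yaw-should 1.658
[0.14 1.15]
[0.11 1.13]
[0.24 1.11]
[0.37 1.08]
[0.5  1.02]
tangential F (resist<0) -2.7623836888673297
```

Turned 0.46 rad, with about the expected resistance. Continue.

Call:
apply_moves(commands=[0.1,1.15,0,0,0,-0.09,1,0.1,1.15,0,0,0,-0.12,1,0.25,1.1,0,0,0,-0.12,1,0.4,1.1,0,0,0,-0.12,1])

```text
t: 15.98
tool_pos: [0.4602, 0.1952, 0.1069]
orientation: [-0.677, -3.056, 0.009]
force: [-3.7, -3.2, 3.1]
opening: 0.0177
```

```bash
python3 crank.py 5 .1
```

```text
pos [0.4602 0.1952 0.1069] levelrot [ 0.0031 -0.0124  0.    ] yaw_y 1.135 F [-3.7 -3.2  3.1] open 0.0177 t 15.975
r 0.0975 ang 2.767 yaw-should 1.196
[0.62 0.77]
[0.48 0.82]
[0.56 0.77]
[0.63 0.71]
[0.7  0.64]
tangential F (resist<0) -4.3380051939567315
```

Call:
apply_moves(commands=[0.5,0.8,0,0,0.01,-0.06,1,0.5,0.8,0,0,0,-0.1,1])

```text
t: 16.23
tool_pos: [0.4677, 0.2112, 0.1069]
orientation: [-0.922, -2.975, 0.015]
force: [-4.5, -4.3, 4.6]
opening: 0.0177
```

```bash
python3 crank.py 4 .08
```

```text
pos [0.4677 0.2112 0.1069] levelrot [ 0.0012 -0.0289  0.    ] yaw_y 0.97 F [-4.5 -4.3  4.6] open 0.0177 t 16.225
r 0.098 ang 2.586 yaw-should 1.015
[0.68 0.47]
[0.48 0.59]
[0.52 0.55]
[0.56 0.51]
tangential F (resist<0) -6.014454706638386
```

Call:
apply_moves(commands=[0.6,0.6,0,0,-0.01,-0.06,1,0.5,0.6,0,0,-0.01,-0.08,1])

```text
t: 16.48
tool_pos: [0.4764, 0.2232, 0.1068]
orientation: [-1.141, -2.913, 0.008]
force: [-3.8, -7.1, 2.8]
opening: 0.0177
```

```bash
python3 crank.py 4 .08
```

```text
pos [0.4764 0.2232 0.1068] levelrot [-0.0001 -0.0145 -0.    ] yaw_y 0.824 F [-3.8 -7.1  2.8] open 0.0177 t 16.475
r 0.0981 ang 2.435 yaw-should 0.864
[0.75 0.36]
[0.56 0.51]
[0.6  0.47]
[0.63 0.42]
tangential F (resist<0) -7.8568575909557765
```

Call:
apply_moves(commands=[0.6,0.5,0,0,-0.01,-0.06,1])

```text
t: 16.6
tool_pos: [0.4808, 0.2279, 0.1068]
orientation: [-1.233, -2.882, 0.006]
force: [-12.0, -3.3, 9.5]
opening: 0.0176
```

```bash
python3 crank.py 4 .06
```

```text
pos [0.4808 0.2279 0.1068] levelrot [ 0.0005 -0.008   0.    ] yaw_y 0.762 F [-12.   -3.3   9.5] open 0.0176 t 16.6
r 0.098 ang 2.369 yaw-should 0.798
[0.62 0.19]
[0.43 0.37]
[0.45 0.34]
[0.47 0.32]
tangential F (resist<0) -10.713321983754488
```

Call:
apply_moves(commands=[0.5,0.4,0,0,-0.005,-0.05,1])

```text
t: 16.73
tool_pos: [0.4842, 0.2313, 0.1068]
orientation: [-1.308, -2.851, 0.008]
force: [-11.3, -6.8, 10.5]
opening: 0.0177
```

```bash
python3 crank.py 4 .06
```

```text
pos [0.4842 0.2313 0.1068] levelrot [ 0.0022 -0.0068  0.    ] yaw_y 0.71 F [-11.3  -6.8  10.5] open 0.0177 t 16.725
r 0.0981 ang 2.32 yaw-should 0.75
[0.64 0.15]
[0.45 0.35]
[0.47 0.32]
[0.49 0.29]
tangential F (resist<0) -12.90217827709752
```

Call:
apply_moves(commands=[0.4,0.35,0,0,0,-0.04,1,0.3,0.25,0,0,0,0,1,0.25,0.2,0,0,0,0,1])

```text
t: 17.1
tool_pos: [0.4884, 0.2353, 0.1067]
orientation: [-1.365, -2.815, 0.029]
force: [-14.0, -8.8, 10.8]
opening: 0.0179
```

```bash
python3 crank.py 1 .06
```

```text
pos [0.4884 0.2353 0.1067] levelrot [ 0.011  -0.0197  0.    ] yaw_y 0.668 F [-14.   -8.8  10.8] open 0.0179 t 17.1
r 0.0983 ang 2.261 yaw-should 0.69
[0.66 0.09]
tangential F (resist<0) -16.35868378253908
```

Call:
apply_moves(commands=[0,0,0,0,0,0,7.5,0,0,0,0,0,0,7.5,0,0,0,0,0,0,7.5,0,0,0,0,0,0,7.5])

```text
t: 17.6
tool_pos: [0.4879, 0.2344, 0.1064]
orientation: [-1.365, -2.814, 0.033]
force: [0.3, 0.3, -0.2]
opening: 0.0535
```

Call:
apply_moves(commands=[0,0,3,0,0,0,7.5,0,0,4,0,0,0,7.5,0,0,4,0,0,0,7.5,-3,3,2,0,0,0,7.5,0,0,0,0,0,0,7.5])

```text
t: 18.23
tool_pos: [0.4567, 0.2659, 0.2399]
orientation: [-1.365, -2.813, 0.029]
force: [-0.6, 0.1, -0.1]
opening: 0.0747
```

```bash
python3 look2.py
python3 - <<'E'
from h import *
for c in("side","top"):
    b,d=read_camera(c)
    for r in spot_point("nut_handle",c)[:2]:
        X=w(c,r["point"]); print(c,r["conf"],X.round(4),"turned",(3.686-np.arctan2(X[1]-.1595,X[0]-.551)%6.283).round(3))
    for q in("stake_square","stake_horn","thread_spool","buckle"):
        r=spot_point(q,c)[:1]; print(c,q,[w(c,x["point"]).round(3) for x in r])
E
```

```text
pos [0.4573 0.2647 0.239 ] levelrot [ 0.0116 -0.0218  0.    ] yaw_y 0.667 F [-0.  -0.1 -0.1] open 0.0747 t 18.275
0.08 23 [0.5332 0.138 ] [0.569  0.1546]
0.085 32 [0.5331 0.1347] [0.5708 0.1632]
0.09 35 [0.5332 0.1352] [0.5692 0.1685]
0.095 41 [0.5332 0.1393] [0.5677 0.1745]
0.1 26 [0.5363 0.1427] [0.5672 0.1602]
0.105 11 [0.543  0.1471] [0.5588 0.1596]
0.115 15 [0.5357 0.1426] [0.5659 0.1581]
0.12 22 [0.5362 0.1395] [0.5658 0.1589]
0.125 21 [0.5352 0.139 ] [0.5653 0.1569]
0.13 22 [0.5358 0.1381] [0.565  0.1566]
0.135 25 [0.5355 0.1382] [0.5654 0.1638]
0.14 27 [0.537  0.1389] [0.5665 0.1654]
0.145 37 [0.5382 0.1415] [0.5651 0.1711]
0.15 27 [0.5414 0.1461] [0.5607 0.1649]
0.65 [ 0.6018 -0.2016 -0.0027]
0.86 [0.5558 0.1624 0.0882]
0.83 [ 0.602  -0.2021  0.0554]
side 0.71 [0.4793 0.2248 0.1206] turned 1.283
side stake_square [array([ 0.514, -0.315,  0.004])]
side stake_horn [array([ 0.5  , -0.137,  0.01 ])]
side thread_spool [array([ 0.422, -0.002,  0.004])]
side buckle [array([ 0.357, -0.087,  0.   ])]
top 0.57 [0.4795 0.2283 0.1154] turned 1.311
top stake_square [array([ 0.513, -0.308,  0.008])]
top stake_horn [array([ 0.746, -0.023, -0.002])]
top thread_spool [array([ 0.423, -0.004,  0.005])]
top buckle [array([ 0.357, -0.089,  0.001])]
```

View pics/in.png

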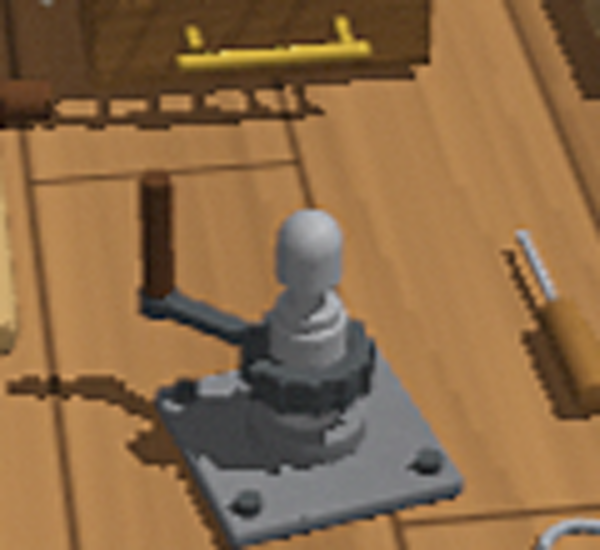

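```bash
python3 -c "
from h import *
st(); print(close_job())"
```

```text
pos [0.4569 0.2636 0.2374] levelrot [ 0.013 -0.025  0.   ] yaw_y 0.665 F [0.  0.7 0.3] open 0.075 t 18.975
the job is handed in; nothing more can be done
None
```

I lifted the grey domed stake from the middle rack hole and set it in the small (90 mm) holder with its collar on the rim. I then turned the crank about 1.42 rad clockwise, to roughly 16 N at the handle, let go, and handed the job in at about 19 s.

**Last checks:**
- **Stake:** it stands upright to within about 0.03 rad. Its collar is on the rim and about 1–2.5 mm off the collet axis, which is about the camera noise.
- **Nut:** it settled back to about 1.3 rad from where it started, which fits a firm grip. I could not measure the force of each jaw directly.
- **Other stakes and bystanders:** the square and horn stakes are in place in the side view, and the spool and buckle read the same in both views. I did not measure the other five bystanders again at the end.
- **Robot:** the arm is clear, with no force on the tool.

**Not smooth or in disagreement:**
- **First lowering:** the shank sat about 3 mm off-centre and pressed the rim with about 43 N at the wrist. I raised it, re-centred it and set it down again lightly before letting go.
- **Network misreports:** for the domed stake the networks kept reporting the turquoise look-alike, and in the last top view they misplaced the horn stake. I disregarded both, going by the side view.

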